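# Bring sample 4 under the titration head

### The arm

A 7-joint arm with a two-finger parallel gripper is mounted at the origin on the work surface. World frame = base frame: x ahead of the robot, y to its left, z up, the work surface at z = 0. Lengths are in m, angles in rad, forces in N, time in s.
With the tool pointing down it reaches from about 0.425 to 0.925 m from the base axis. Payload 6.8 kg.
Tool frame: the origin (TCP) lies midway between the tips of the shut fingers; the grasp point (between the pads) lies 19 mm behind it; z points along the fingers, x is the direction in which the jaws open and shut, and the axes are right-handed (so a half turn about z gives the same grasp; the last joint's range is limited). The gripper opens to 85 mm and grips with 20 to 120 N. Pads are 22 mm wide; open, the fingers measure 114 mm over their backs; the gripper's body (76 mm by 85 mm) begins 54 mm behind the grasp point. The pads swing forward as they close: fully open they stand 13 mm farther back than shut.
Start: joints at [-1.36, 0.477, 0.022, 1.555, -0.011, 1.109, -0.083], TCP at [0.212, 0.641, 0.231] pointing down, gripper open.
Joint ranges: [-2.96, 2.96], [-0.34, 2.1], [-1.41, 1.46], [0.24, 2.44], [-1.37, 4.51], [0.17, 1.92], [-2.96, 2.96]. Speed limits (rad/s): [2.39, 2.39, 3.14, 3.14, 3.14, 3.14, 3.14].

### API

Orientations are given as a unit quaternion [w, x, y, z].
In Python, from station import bot, imaging, nets gives the robot as it stands. The module is installed in compiled form; this text tells all that it offers.
- The arm moves only by the tool apply_moves, never from a script. Its argument "moves" is text: rows parted by semicolons, each of 7 numbers parted by spaces: the gripper command: -1 is fully open, 1 is shut, values between are in proportion, then the shift along the tool's x, y, z normalised to -1 to 1, where 1 is 120 mm, then the turn, a rotation vector about the tool's x, y, z normalised to -1 to 1, where 1 is 4 degrees. In form: hand dx dy dz rx ry rz; .... A call has 1 to 12 rows; each row shifts and turns the commanded pose from where the row before left it, along the tool's axes as they then stand; what a row does not reach is not made up. A row lasts 1/12 s, in which the tool goes at most 41.7 mm and 7.16 degrees, less where a joint would pass 70% of its speed; a pose out of reach is approached as far as the arm can. A call with a number of a shift or a turn outside -1 to 1 is refused whole. A call with a gripper value outside its range is refused whole. The fingers move at their own pace and stop on an object; "force" is the grip in N (left out, the last holds). Time passes only in rows, so rows that do not move let the fingers close. It gives the time, the measured TCP pose, the force and the opening at its end, in the units of the state.
- bot.get_obs(): the state, without advancing time (a new reading comes with each control period).
- imaging.read_camera(name): name is "scene" or "top"; returns a dict with "image" (420x560x3 uint8, red, green, blue), "fx", "fy", "cx", "cy" (pixels), "view" (4x4, takes a point from world to camera coordinates). Camera axes: x right, y down, z forward; pixel columns grow to the right and rows downward; lengths in m; the calibration is good to about 2 mm. A picture is of the moment at which its call begins. There is no depth.
- bot.hand_in(): hands the job in, once; it reports no verdict.
Trained networks look in a picture, given as the dict that the camera call returned (one of the last four; its "shot" number tells which), for a name from the list of things; names that differ only in an ending like _2 or _b are one class to them, and where a whole thing is asked for, a point or a joint stands for the part that bears it (a point fixed in the world has none). Each returns a list of dicts, best first, with "score" (0 to 1); they miss things now and then, are a little off and sometimes report something else, mostly with a low value. They report only what shows in the picture. A call takes as long as a camera call.
- nets.spot_in(picture, name): "rect" ([left, top, right, bottom] in pixels, round what is visible of it).
- nets.outline_of(picture, name): "region" (420x560 bool, what is visible of it) and "rect" ([left, top, right, bottom] in pixels, round what is visible of it).
- nets.spot_point(picture, name): "location" ([column, row] in pixels: a listed point, or the origin of a listed thing).
The state is a dict: "t": time; "q": joint angles; "joint_vel": joint speeds; "joint_torque": joint torques, N m; "eef_pos": TCP position; "tool_rot": TCP orientation; "contact_force": force on the tool from outside, world axes, zero at the start; "torque": the same for the moment, N m; "gripper_width": opening from 0.0 (shut) to 1.0 (fully open).
Only numpy, scipy, OpenCV 4.12 (cv2) and the standard library are available. Lean on these libraries where they do the work, as an engineer would, in place of code of your own. Each camera call takes 0.05 s, during which the arm holds its last target.

### The job

Sample 4 is next on the titration bench. Without pushing on the beakers, turn the sample carousel until the number 4 stands in the middle of the small window in its centre cover; then push the titration head down until its lid rests on the beaker. Leave the bottle, the spare beaker and the spatula beside the changer where they are.

Things in the scene. Friction and masses are not known exactly. Their poses are not given: they have to be found in the camera images.
- changer: Fixed white base of the sample changer, 212 mm round. Origin on the carousel's vertical turning axis, at bench height; z up; -x points to the window. The titration head (centre 100 mm out) and its fixed aluminium column (170 to 203 mm out, 266 mm tall) stand half-way between +x and +y (at pi/4). A grey cover disc in the middle (radius 70 mm, top 130 mm up, teal dome to 149 mm) does not turn.
- carousel (a joint): Angle (rad) of the carousel, growing anticlockwise seen from above; turns endlessly both ways and stays where it is left (friction only, about 2 N at the rim, no clicks). 0 or 2 pi = number 4 in the middle of the window and beaker 4 under the head; each further +pi/4 shows the next number (5, 6, 7, 8, 1, 2, 3). It starts anywhere between 0.7 and 5.58.
- plate (a point): Turning axis at the top of the carousel's white upper plate, 118 mm above the bench; its axes turn with the carousel and match the changer's at joint value 0. The plate, 14 mm thick, is a disc of radius 128 mm with 8 round lobes of radius 32 mm centred 124 mm from the axis at k pi/4 from this point's x axis (rim reaches 156 mm). A round lower plate (radius 132 mm, top 63 mm up) turns too.
- notch (a point): Middle of one of the 8 equal notches between the lobes, level with the plate's top, 145 mm from the axis, pi/8 from the plate's x axis; the others follow every pi/4. Each is 28 mm deep radially, 35 mm wide at its bottom (128 mm from the axis), over 60 mm wide from 145 mm out, open above and outside, 41 mm free below the plate. Shut fingertips put down into it can push a lobe along the circle.
- window (a point): Centre of the small dark-framed window (36 mm along changer x, 34 mm along y) in the fixed grey cover, 48 mm from the axis towards changer -x, 121 mm above the bench. One number of the disc below shows in it: black numerals 1 to 8, 26 mm tall, tops towards the turning axis, so upright for a reader on the robot's side. Short index lines on the cover mark its middle.
- beakers: The 8 frosted plastic sample beakers, 51 mm across, rims 138 mm above the bench and 20 mm above the upper plate, held upright in the carousel with their centres 100 mm from the axis, one at each lobe. They turn with the carousel. They are not to be pushed: more than 3 N from the robot spoils the run. Origin on the turning axis at bench height.
- head (a joint): Travel (m) of the titration head down its vertical slide: 0 = right up, 0.060 = right down with its lid on the rim of the beaker below. Starts at 0 to 0.008, stays where it is left; pushing it down takes about 6 N. Its probes hang 42 mm below the lid and go into the beaker; with the head up they clear the rims by 10 mm or more, so the carousel is turned with the head up.
- head_top (a point): Middle of the top of the black mushroom knob (38 mm across, flat top 24 mm across) on the titration head, straight above the head's centre: 278 mm above the bench with the head right up, 218 mm with it right down. It is pushed straight down.
- bottle_mid (a point): Middle (half-way up) of the amber reagent bottle, 56 mm across, 115 mm tall, standing beside the changer, to be left alone. Loose, 0.2 kg. z axis up.
- spare_mid (a point): Middle (half-way up) of the spare frosted beaker, 49 mm across, 75 mm tall, standing beside the changer, to be left alone. Loose, 40 g. z axis up.
- spatula: Middle of a small steel lab spatula, 170 mm long, 14 mm wide, 4 mm thick, lying flat on the bench beside the changer, to be left alone.

How it is judged:
On the way:
1. the number 4 is centred in the window (carousel within 0.09 rad of it) and at rest while the head is still up (less than 20 mm down) (value of joint head below 0.02 m and velocity of joint carousel between -0.05 and 0.05 rad/s and (value of joint carousel between -6.3732 and -6.1932 rad or value of joint carousel between -0.09 and 0.09 rad or value of joint carousel between 6.1932 and 6.3732 rad or value of joint carousel between 12.4764 and 12.6564 rad)), for 0.2 s.
At the end, for the whole second after the job is handed in: The carousel is at rest with the number 4 centred in the window (within 0.09 rad, which is 4 mm in the window and 9 mm at the beaker), and the titration head is down on beaker 4 (within 4 mm of its 60 mm travel) (value of joint head above 0.056 m and velocity of joint carousel between -0.05 and 0.05 rad/s and (value of joint carousel between -6.3732 and -6.1932 rad or value of joint carousel between -0.09 and 0.09 rad or value of joint carousel between 6.1932 and 6.3732 rad or value of joint carousel between 12.4764 and 12.6564 rad)); the robot touches nothing.
It fails at once if the robot pushes on the sample beakers with more than 3 N (contact force between any of the fingers, the arm and beakers above 3 N).
It fails at once if the bottle, the spare beaker or the spatula is shifted more than 30 mm or a vessel is tipped (distance of any of bottle_mid, spare_mid, spatula from where it was at the start of the episode above 0.03 m or angle between any of bottle_mid, spare_mid's own z axis and vertical above 0.5 rad).
It also fails if it takes over 64 s, if anything falls off the work surface, if the arm or the gripper's body presses on something with over 40 N, if the wrist force passes 120 N, or if a joint passes its speed limit or range.

## Working session

There is one attempt and no reset: what is moved stays moved. The work goes in short steps, Python scripts to look and compute and a tool call to move; the robot and the scene stay as the last step left them, time stands still between calls to the robot, and variables do not carry over. Pictures are saved under pics/ and viewed, and the job is handed in when it is done.

Besides the shell and the picture viewer there is one more tool, called after "Request:" as name(argument=value, ...) on one line, values as JSON. apply_moves: Moves the arm, as the interface text tells. Scaled input: -1 to 1 covers 120 mm each way for a shift and 4 degrees each way for a turn. Its arguments: {"type":"object","properties":{"moves":{"type":"string"},"force":{"type":"number"}},"required":["moves"]}

```bash
mkdir -p pics; ls; python3 - <<'E'
from station import bot, imaging, nets
import cv2, numpy as np
o=bot.get_obs(); print({k:np.round(v,3) for k,v in o.items()})
for n in ("top","scene"):
    p=imaging.read_camera(n)
    cv2.imwrite(f"pics/{n}0.png",p["image"][:,:,::-1])
    print(n,p["fx"],p["fy"],p["cx"],p["cy"],np.round(p["view"],4).tolist())
    for t in ("changer","window","head_top","plate","notch","beakers","bottle_mid","spare_mid","spatula"):
        print(t,[(np.round(r["location"],1).tolist(),round(r["score"],2)) for r in nets.spot_point(p,t)][:9])
E
```

```text
pics
{'t': np.float64(0.0), 'q': array([-1.36 ,  0.478,  0.022,  1.556, -0.011,  1.109, -0.083]), 'joint_vel': array([ 0.001,  0.001,  0.001, -0.   , -0.   , -0.001, -0.002]), 'joint_torque': array([ 0.0000e+00, -5.9644e+01,  1.6080e+00, -2.8121e+01,  1.2000e-02,
        9.0000e-03,  0.0000e+00]), 'eef_pos': array([0.211, 0.64 , 0.23 ]), 'tool_rot': array([ 0.001,  0.81 ,  0.586, -0.001]), 'contact_force': array([ 0.516,  0.078, -0.627]), 'torque': array([-0.032, -0.002, -0.016]), 'gripper_width': np.float64(1.0)}
top 452.0613197360907 452.0613197360907 281.8320349121545 217.08608813812745 [[-0.0141, -0.9999, -0.0083, 0.0321], [-0.9963, 0.0148, -0.0847, 0.6177], [0.0848, 0.007, -0.9964, 1.1884], [0.0, 0.0, 0.0, 1.0]]
changer [([318.2, 226.0], 0.62)]
window []
head_top [([295.2, 179.8], 0.76)]
plate [([322.7, 222.0], 0.72)]
notch [([303.3, 280.8], 0.59)]
beakers []
bottle_mid [([230.9, 223.1], 0.98)]
spare_mid [([403.8, 191.2], 0.83), ([303.0, 277.5], 0.42)]
spatula [([406.9, 266.1], 0.53), ([315.3, 245.2], 0.46)]
scene 423.28136950326234 423.28136950326234 274.8752842768215 209.29646224623656 [[0.9999, 0.002, -0.0137, -0.6022], [-0.005, -0.8687, -0.4953, 0.1212], [-0.0129, 0.4953, -0.8686, 1.0361], [0.0, 0.0, 0.0, 1.0]]
changer [([268.9, 288.2], 0.72), ([202.7, 253.8], 0.21)]
window [([249.1, 261.5], 0.66)]
head_top [([309.8, 206.7], 0.77), ([280.6, 187.2], 0.31)]
plate []
notch [([203.0, 251.2], 0.65), ([248.3, 262.0], 0.21)]
beakers []
bottle_mid [([279.6, 188.5], 0.88)]
spare_mid [([314.4, 395.3], 0.83)]
spatula [([215.2, 398.9], 0.75), ([312.6, 207.6], 0.41)]
```

View pics/top0.png

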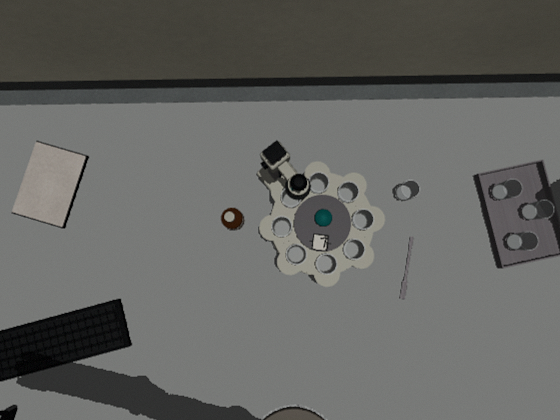

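View pics/scene0.png

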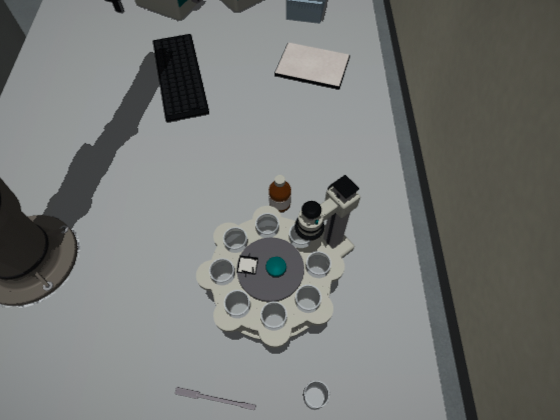

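```bash
python3 - <<'E'
import cv2
a=cv2.imread("pics/top0.png")[150:300,240:400]
b=cv2.imread("pics/scene0.png")[180:350,190:360]
cv2.imwrite("pics/top0z.png",cv2.resize(a,None,fx=4.5,fy=4,interpolation=cv2.INTER_CUBIC)[:600,:800])
cv2.imwrite("pics/top0z.png",cv2.resize(a,None,fx=4,fy=4,interpolation=cv2.INTER_CUBIC))
cv2.imwrite("pics/scene0z.png",cv2.resize(b,None,fx=3.5,fy=3.5,interpolation=cv2.INTER_CUBIC))
w=cv2.imread("pics/scene0.png")[245:285,225:275]
w2=cv2.imread("pics/top0.png")[225:260,300:345]
w=cv2.resize(w,(600,480),interpolation=cv2.INTER_CUBIC)
cv2.imwrite("pics/w0.png",w)
E
```

```text
(no output)
```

View pics/top0z.png

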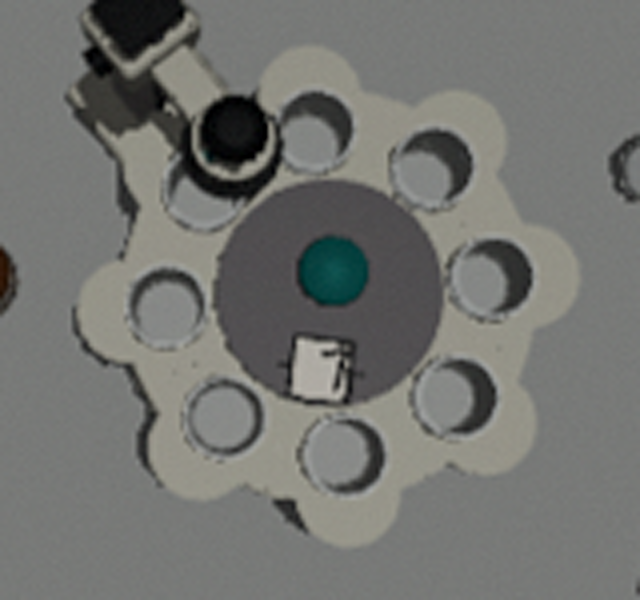

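View pics/scene0z.png

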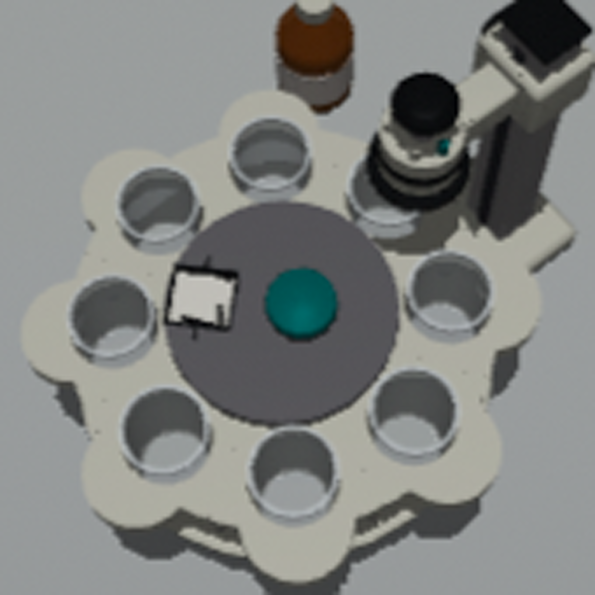

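View pics/w0.png

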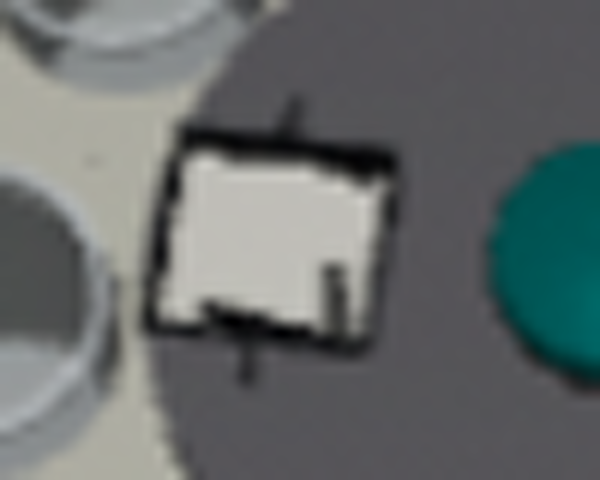

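```bash
cat > cal.py <<'E'
import numpy as np
from scipy.optimize import least_squares
def proj(p,P):
    P=np.atleast_2d(P); c=P@p["view"][:3,:3].T+p["view"][:3,3]
    return np.c_[p["fx"]*c[:,0]/c[:,2]+p["cx"], p["fy"]*c[:,1]/c[:,2]+p["cy"]]
def back(p,uv,z):
    d=np.array([(uv[0]-p["cx"])/p["fx"],(uv[1]-p["cy"])/p["fy"],1.0])
    R=p["view"][:3,:3];o=-R.T@p["view"][:3,3];d=R.T@d
    return o+d*(z-o[2])/d[2]
E
python3 - <<'E'
from station import bot, imaging, nets
import numpy as np,cv2
from cal import *
t=imaging.read_camera("top"); s=imaging.read_camera("scene")
zt=lambda x,y:(240+x/4,150+y/4); zs=lambda x,y:(190+x/3.5,180+y/3.5)
bt=[zt(*a) for a in [(166,309),(224,417),(343,456),(454,398),(490,280),(431,168),(315,132)]]
bs=[zs(*a) for a in [(271,155),(160,202),(112,316),(166,430),(293,472),(414,412),(450,292)]]
obs=[(t,zt(333,270),'d'),(s,zs(301,302),'d'),(t,zt(321,370),'w'),(s,zs(201,297),'w'),(t,zt(235,127),'h'),(s,zs(425,100),'h')]
for u in bt: obs.append((t,u,'b'))
for u in bs: obs.append((s,u,'b'))
c0=back(t,zt(333,270),.14); print(c0, back(s,zs(301,302),.14))
def pts(v):
    x,y,yaw,th,h=v; C=np.array([x,y,0])
    f=lambda r,a,z:C+[r*np.cos(yaw+a),r*np.sin(yaw+a),z]
    return dict(d=f(0,0,.141),w=f(.048,np.pi,.121),h=f(.1,np.pi/4,.278-h)),[f(.1,th+k*np.pi/4,.137) for k in range(8)]
def res(v):
    d,B=pts(v); r=[]
    for cam,u,k in obs:
        if k=='b':
            q=proj(cam,B)-u; r+=list(q[np.argmin((q**2).sum(1))])
        else: r+=list((proj(cam,d[k])[0]-u))
    return np.array(r)
best=None
for y0 in np.linspace(-.6,.6,5):
  for t0 in np.linspace(0,.78,6):
    k=least_squares(res,[c0[0],c0[1],y0,t0,0.004],loss='soft_l1')
    if best is None or k.cost<best.cost: best=k
v=best.x;print(np.round(v,4),best.cost); print(np.round(res(v).reshape(-1,2),1).tolist())
print("theta mod",v[3]%(np.pi/4))
np.save("v.npy",v)
print("knob",pts(v)[0]['h'])
for n,z in (("bottle_mid",.0575),("spare_mid",.0375),("spatula",.002)):
    for cam in (t,s):
        print(n,[np.round(back(cam,r["location"],z),3).tolist() for r in nets.spot_point(cam,n)[:1]])
E
```

```text
[ 0.60590161 -0.0784283   0.14      ] [ 0.60663277 -0.07826644  0.14      ]
[ 0.5944 -0.0771 -0.1332 -0.5825  0.0088] 16.31772448062911
[[-0.4, 4.7], [-6.0, -0.7], [-0.3, -0.4], [0.2, 1.6], [0.1, -0.2], [0.1, 0.1], [0.3, -1.5], [0.3, -0.5], [0.7, -0.6], [0.9, -0.7], [1.1, -1.2], [1.1, -0.8], [0.2, -1.2], [-0.2, -0.9], [-0.7, -0.0], [-0.5, -0.6], [-0.9, -0.6], [-0.4, -0.5], [-0.3, -0.5], [-0.1, -0.4]]
theta mod 0.20289833277541858
knob [ 0.67391977 -0.01637437  0.26916915]
bottle_mid [[0.611, 0.153, 0.058]]
bottle_mid [[0.615, 0.159, 0.057]]
spare_mid [[0.684, -0.307, 0.038]]
spare_mid [[0.684, -0.309, 0.037]]
spatula [[0.483, -0.311, 0.002]]
spatula [[0.485, -0.319, 0.002]]
```

```bash
python3 - <<'E'
from station import bot, imaging, nets
import numpy as np,cv2
from cal import *
t=imaging.read_camera("top"); s=imaging.read_camera("scene")
zt=lambda x,y:(240+x/4,150+y/4); zs=lambda x,y:(190+x/3.5,180+y/3.5)
bt=[zt(*a) for a in [(166,309),(224,417),(343,456),(454,398),(490,280),(431,168),(315,132)]]
bs=[zs(*a) for a in [(271,155),(160,202),(112,316),(166,430),(293,472),(414,412),(450,292)]]
obs=[(t,zt(329,292),'c'),(t,zt(321,370),'w'),(s,zs(201,297),'w'),(t,zt(235,127),'h'),(s,zs(425,100),'h')]
for u in bt: obs.append((t,u,'b'))
for u in bs: obs.append((s,u,'b'))
def pts(v):
    x,y,yaw,th,h=v; C=np.array([x,y,0])
    f=lambda r,a,z:C+[r*np.cos(yaw+a),r*np.sin(yaw+a),z]
    return dict(c=f(0,0,.130),w=f(.048,np.pi,.121),h=f(.1,np.pi/4,.278-h)),[f(.1,th+k*np.pi/4,.138) for k in range(8)]
def res(v):
    d,B=pts(v); r=[]
    for cam,u,k in obs:
        if k=='b':
            q=proj(cam,B)-u; r+=list(q[np.argmin((q**2).sum(1))])
        else: r+=list((proj(cam,d[k])[0]-u))
    return np.array(r)
best=min((least_squares(res,[.594,-.077,-.13,t0,0.004],loss='soft_l1') for t0 in np.linspace(0,.78,6)),key=lambda k:k.cost)
v=best.x;print(np.round(v,4),best.cost); print(np.round(res(v).reshape(-1,2),1).tolist())
print("theta mod",v[3]%(np.pi/4)); np.save("v.npy",v); print("knob",pts(v)[0]['h'])
d,B=pts(v)
print("B",np.round(B,3).tolist())
x,y,yaw,th,h=v
# column and notches
print("col",x+.186*np.cos(yaw+np.pi/4),y+.186*np.sin(yaw+np.pi/4))
for k in range(8):
    a=yaw+th+np.pi/8+k*np.pi/4; print(k,round(np.rad2deg((a-yaw+np.pi)%(2*np.pi)-np.pi),1),np.round([x+.145*np.cos(a),y+.145*np.sin(a)],3))
for im,cam,n in((t,t,'top'),(s,s,'scene')):
    g=im["image"][:,:,::-1].copy(); g=cv2.resize(g,None,fx=4,fy=4,interpolation=cv2.INTER_CUBIC)
    ph=np.linspace(0,2*np.pi,200); 
    r=[]
    for p in ph:
        w=(p-th)%(np.pi/4); w=min(w,np.pi/4-w)
        rr=.128; dd=(.124*np.sin(w))
        if dd<.032: rr=max(rr,.124*np.cos(w)+np.sqrt(.032**2-dd**2))
        r.append([x+rr*np.cos(yaw+p),y+rr*np.sin(yaw+p),.118])
    cv2.polylines(g,[np.int32(proj(cam,r)*4+2)],True,(0,0,255),1)
    for b in B: 
        cv2.polylines(g,[np.int32(proj(cam,b+np.c_[.0255*np.cos(ph),.0255*np.sin(ph),0*ph])*4+2)],True,(255,0,0),1)
    c=np.int32(proj(cam,[x,y,.118])[0]*4)
    cv2.imwrite(f"pics/fit_{n}.png",g[c[1]-330:c[1]+270,c[0]-350:c[0]+350])
E
```

```text
[ 0.594  -0.0769 -0.1375 -0.5775  0.0084] 8.06175442074512
[[0.2, -0.3], [-0.4, -0.3], [0.0, 1.4], [0.2, -0.1], [-0.0, 0.0], [0.3, -1.3], [0.3, -0.3], [0.7, -0.4], [1.0, -0.5], [1.1, -1.0], [1.1, -0.7], [0.2, -1.0], [-0.4, -1.1], [-1.0, -0.2], [-0.8, -0.8], [-1.1, -0.8], [-0.6, -0.7], [-0.5, -0.8], [-0.3, -0.7]]
theta mod 0.20788904300418987
knob [ 0.67371428 -0.01659271  0.26963312]
B [[0.669, -0.143, 0.138], [0.694, -0.07, 0.138], [0.66, -0.001, 0.138], [0.587, 0.023, 0.138], [0.518, -0.011, 0.138], [0.494, -0.084, 0.138], [0.528, -0.152, 0.138], [0.601, -0.177, 0.138]]
col 0.7422848346689511 0.03531181593503596
0 -10.6 [ 0.732 -0.123]
1 34.4 [ 0.724 -0.012]
2 79.4 [0.64  0.061]
3 124.4 [0.529 0.053]
4 169.4 [ 0.456 -0.031]
5 -145.6 [ 0.464 -0.142]
6 -100.6 [ 0.548 -0.214]
7 -55.6 [ 0.659 -0.207]
```

View pics/fit_top.png

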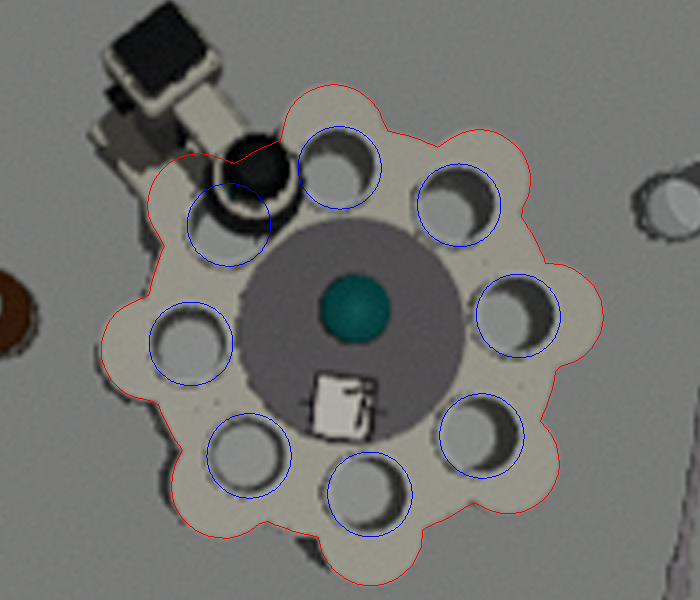

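View pics/fit_scene.png

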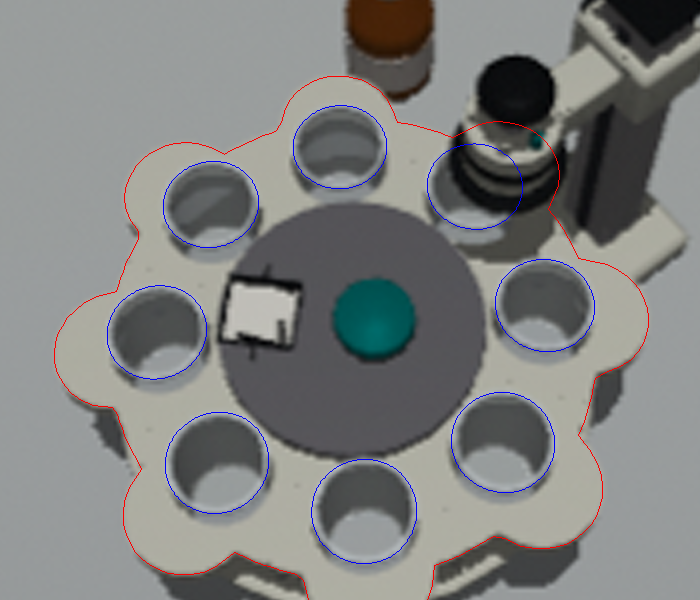

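```bash
cat > rows.py <<'E'
import numpy as np
from station import bot
from scipy.spatial.transform import Rotation as Ro
def rows(wps,step,hand=1):
    o=bot.get_obs(); q=o["tool_rot"]; R=Ro.from_quat([q[1],q[2],q[3],q[0]]).as_matrix()
    p=np.array(o["eef_pos"]); print("at",np.round(p,4),"t",o["t"],"F",np.round(o["contact_force"],1),"g",o["gripper_width"],"q",np.round(o["q"],2))
    out=[]
    for w in wps:
        w=np.array(w); n=max(1,int(np.ceil(np.linalg.norm(w-p)/step)))
        for i in range(n): out.append("%g %.2f %.2f %.2f 0 0 0"%((hand,)+tuple(R.T@((w-p)/n)/.12)))
        p=w
    for i in range(0,len(out),12): print("; ".join(out[i:i+12])); print()
E
python3 -c "
from rows import *
rows([(.46,.24,.26),(.44,-.1,.26),(.50,-.28,.26),(.657,-.209,.26)],.036)"
```

```text
at [0.2116 0.641  0.2313] t 1.5 F [0.9 0.7 0.2] g 1.0001923989918824 q [-1.36  0.48  0.02  1.56 -0.01  1.11 -0.08]
1 -0.18 0.22 -0.02 0 0 0; 1 -0.18 0.22 -0.02 0 0 0; 1 -0.18 0.22 -0.02 0 0 0; 1 -0.18 0.22 -0.02 0 0 0; 1 -0.18 0.22 -0.02 0 0 0; 1 -0.18 0.22 -0.02 0 0 0; 1 -0.18 0.22 -0.02 0 0 0; 1 -0.18 0.22 -0.02 0 0 0; 1 -0.18 0.22 -0.02 0 0 0; 1 -0.18 0.22 -0.02 0 0 0; 1 -0.18 0.22 -0.02 0 0 0; 1 -0.18 0.22 -0.02 0 0 0

1 -0.18 0.22 -0.02 0 0 0; 1 -0.18 0.22 -0.02 0 0 0; 1 -0.27 0.07 -0.00 0 0 0; 1 -0.27 0.07 -0.00 0 0 0; 1 -0.27 0.07 -0.00 0 0 0; 1 -0.27 0.07 -0.00 0 0 0; 1 -0.27 0.07 -0.00 0 0 0; 1 -0.27 0.07 -0.00 0 0 0; 1 -0.27 0.07 -0.00 0 0 0; 1 -0.27 0.07 -0.00 0 0 0; 1 -0.27 0.07 -0.00 0 0 0; 1 -0.27 0.07 -0.00 0 0 0

1 -0.21 0.16 -0.00 0 0 0; 1 -0.21 0.16 -0.00 0 0 0; 1 -0.21 0.16 -0.00 0 0 0; 1 -0.21 0.16 -0.00 0 0 0; 1 -0.21 0.16 -0.00 0 0 0; 1 -0.21 0.16 -0.00 0 0 0; 1 0.19 0.21 0.00 0 0 0; 1 0.19 0.21 0.00 0 0 0; 1 0.19 0.21 0.00 0 0 0; 1 0.19 0.21 0.00 0 0 0; 1 0.19 0.21 0.00 0 0 0
```

Request:
apply_moves(moves="1 -0.18 0.22 -0.02 0 0 0; 1 -0.18 0.22 -0.02 0 0 0; 1 -0.18 0.22 -0.02 0 0 0; 1 -0.18 0.22 -0.02 0 0 0; 1 -0.18 0.22 -0.02 0 0 0; 1 -0.18 0.22 -0.02 0 0 0; 1 -0.18 0.22 -0.02 0 0 0; 1 -0.18 0.22 -0.02 0 0 0; 1 -0.18 0.22 -0.02 0 0 0; 1 -0.18 0.22 -0.02 0 0 0; 1 -0.18 0.22 -0.02 0 0 0; 1 -0.18 0.22 -0.02 0 0 0")

```text
t: 2.5
eef_pos: [0.4319, 0.2941, 0.2605]
tool_rot: [-0.0, 0.81, 0.586, 0.0]
contact_force: [0.7, 0.3, 0.2]
gripper_width: 0.001
```

Request:
apply_moves(moves="1 -0.18 0.22 -0.02 0 0 0; 1 -0.18 0.22 -0.02 0 0 0; 1 -0.27 0.07 0 0 0 0; 1 -0.27 0.07 0 0 0 0; 1 -0.27 0.07 0 0 0 0; 1 -0.27 0.07 0 0 0 0; 1 -0.27 0.07 0 0 0 0; 1 -0.27 0.07 0 0 0 0; 1 -0.27 0.07 0 0 0 0; 1 -0.27 0.07 0 0 0 0; 1 -0.27 0.07 0 0 0 0; 1 -0.27 0.07 0 0 0 0")

```text
t: 3.5
eef_pos: [0.4456, -0.0976, 0.2653]
tool_rot: [0.0, 0.81, 0.586, 0.001]
contact_force: [0.8, 0.2, -0.0]
gripper_width: -0.003
```

```bash
python3 -c "
from rows import *
rows([(.50,-.28,.26),(.657,-.209,.26)],.036)"
```

```text
at [ 0.4456 -0.0976  0.2653] t 3.5 F [ 0.8  0.2 -0. ] g -0.003311740847034908 q [-0.39  0.06  0.5   2.04 -0.03  1.05  1.38]
1 -0.22 0.15 0.01 0 0 0; 1 -0.22 0.15 0.01 0 0 0; 1 -0.22 0.15 0.01 0 0 0; 1 -0.22 0.15 0.01 0 0 0; 1 -0.22 0.15 0.01 0 0 0; 1 -0.22 0.15 0.01 0 0 0; 1 0.19 0.21 0.00 0 0 0; 1 0.19 0.21 0.00 0 0 0; 1 0.19 0.21 0.00 0 0 0; 1 0.19 0.21 0.00 0 0 0; 1 0.19 0.21 0.00 0 0 0
```

Request:
apply_moves(moves="1 -0.22 0.15 0.01 0 0 0; 1 -0.22 0.15 0.01 0 0 0; 1 -0.22 0.15 0.01 0 0 0; 1 -0.22 0.15 0.01 0 0 0; 1 -0.22 0.15 0.01 0 0 0; 1 -0.22 0.15 0.01 0 0 0; 1 0.19 0.21 0 0 0 0; 1 0.19 0.21 0 0 0 0; 1 0.19 0.21 0 0 0 0; 1 0.19 0.21 0 0 0 0; 1 0.19 0.21 0 0 0 0; 1 0 0 0 0 0 0")

```text
t: 4.5
eef_pos: [0.6604, -0.2049, 0.2563]
tool_rot: [-0.0, 0.808, 0.59, 0.002]
contact_force: [-0.2, 1.1, -1.1]
gripper_width: 0.001
```

```bash
python3 -c "
from rows import *
import cv2
from station import imaging
rows([(.659,-.208,.26),(.659,-.208,.091)],.022)
for n in('top','scene'):
  p=imaging.read_camera(n)['image'][:,:,::-1]
  p=p[130:310,220:440] if n=='top' else p[160:400,170:430]
  cv2.imwrite('pics/%s1.png'%n,cv2.resize(p,None,fx=2.5,fy=2.5,interpolation=cv2.INTER_CUBIC))
"
```

```text
at [ 0.6604 -0.2049  0.2563] t 4.5 F [-0.2  1.1 -1.1] g 0.001134511000363519 q [-0.15  0.53  0.55  1.51 -0.29  1.18  1.71]
1 -0.03 -0.00 -0.03 0 0 0; 1 -0.00 -0.00 0.18 0 0 0; 1 -0.00 -0.00 0.18 0 0 0; 1 -0.00 -0.00 0.18 0 0 0; 1 -0.00 -0.00 0.18 0 0 0; 1 -0.00 -0.00 0.18 0 0 0; 1 -0.00 -0.00 0.18 0 0 0; 1 -0.00 -0.00 0.18 0 0 0; 1 -0.00 -0.00 0.18 0 0 0
```

View pics/scene1.png

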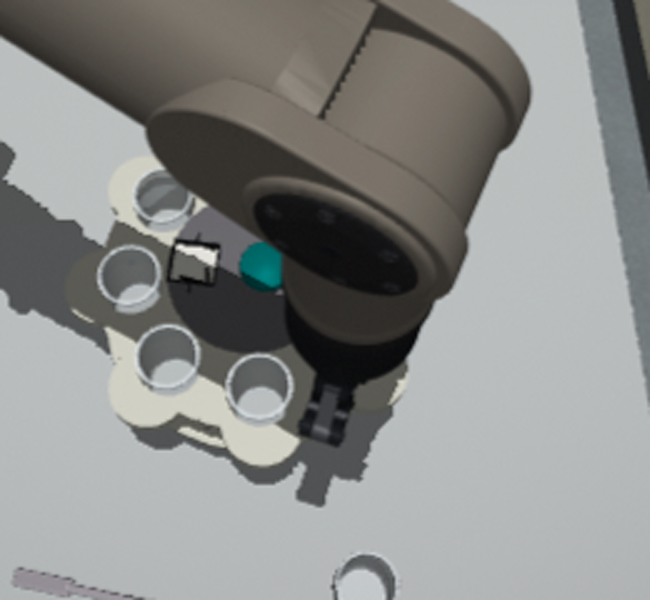

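View pics/top1.png

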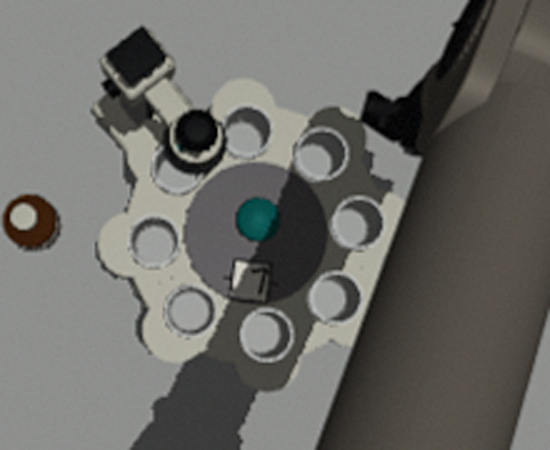

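Request:
apply_moves(moves="1 -0.03 0 -0.03 0 0 0; 1 0 0 0.18 0 0 0; 1 0 0 0.18 0 0 0; 1 0 0 0.18 0 0 0; 1 0 0 0.18 0 0 0; 1 0 0 0.18 0 0 0; 1 0 0 0.18 0 0 0; 1 0 0 0.18 0 0 0; 1 0 0 0.18 0 0 0; 1 0 0 0 0 0 0")

```text
t: 5.43
eef_pos: [0.6493, -0.2153, 0.085]
tool_rot: [-0.002, 0.811, 0.585, -0.002]
contact_force: [-0.7, 0.8, -1.0]
gripper_width: -0.002
```

```bash
cat > arc.py <<'E'
from rows import *
import sys
v=np.load("v.npy")
# args: end angle (changer frame deg), radius, z, step
end,r,z,step=map(float,sys.argv[1:5])
p=np.array(bot.get_obs()["eef_pos"]); d=p[:2]-v[:2]
a0=np.arctan2(d[1],d[0])-v[2]; a0=(a0+np.pi)%(2*np.pi)-np.pi
if a0>np.pi/2 and end<0: a0-=2*np.pi
print("finger angle",np.rad2deg(a0),"r",np.hypot(*d))
e=np.deg2rad(end); n=int(np.ceil(abs(e-a0)*r/step))
A=np.linspace(a0,e,n+1)[1:]+v[2]
rows([(v[0]+r*np.cos(a),v[1]+r*np.sin(a),z) for a in A],1)
E
python3 arc.py -190 .147 .091 .012
```

```text
finger angle -60.33528478892671 r 0.14903408137788213
at [ 0.6493 -0.2153  0.085 ] t 5.4333 F [-0.7  0.8 -1. ] g -0.0016524712205437508 q [-0.09  0.69  0.48  1.66 -0.39  0.89  1.79]
1 -0.05 -0.09 -0.05 0 0 0; 1 -0.05 -0.08 0.00 0 0 0; 1 -0.05 -0.09 0.00 0 0 0; 1 -0.04 -0.09 0.00 0 0 0; 1 -0.03 -0.09 0.00 0 0 0; 1 -0.03 -0.10 0.00 0 0 0; 1 -0.02 -0.10 0.00 0 0 0; 1 -0.01 -0.10 0.00 0 0 0; 1 -0.00 -0.10 0.00 0 0 0; 1 0.01 -0.10 0.00 0 0 0; 1 0.01 -0.10 0.00 0 0 0; 1 0.02 -0.10 0.00 0 0 0

1 0.03 -0.09 0.00 0 0 0; 1 0.04 -0.09 0.00 0 0 0; 1 0.04 -0.09 0.00 0 0 0; 1 0.05 -0.08 0.00 0 0 0; 1 0.06 -0.08 0.00 0 0 0; 1 0.06 -0.07 0.00 0 0 0; 1 0.07 -0.07 0.00 0 0 0; 1 0.08 -0.06 0.00 0 0 0; 1 0.08 -0.06 0.00 0 0 0; 1 0.09 -0.05 0.00 0 0 0; 1 0.09 -0.04 0.00 0 0 0; 1 0.09 -0.04 0.00 0 0 0

1 0.09 -0.03 0.00 0 0 0; 1 0.10 -0.02 0.00 0 0 0; 1 0.10 -0.01 0.00 0 0 0; 1 0.10 -0.00 -0.00 0 0 0
```

Request:
apply_moves(moves="1 -0.05 -0.09 -0.05 0 0 0; 1 -0.05 -0.08 0 0 0 0; 1 -0.05 -0.09 0 0 0 0; 1 -0.04 -0.09 0 0 0 0; 1 -0.03 -0.09 0 0 0 0; 1 -0.03 -0.1 0 0 0 0; 1 -0.02 -0.1 0 0 0 0; 1 -0.01 -0.1 0 0 0 0; 1 0 -0.1 0 0 0 0; 1 0.01 -0.1 0 0 0 0; 1 0.01 -0.1 0 0 0 0; 1 0 0 0 0 0 0")

```text
t: 6.43
eef_pos: [0.523, -0.206, 0.0962]
tool_rot: [-0.0, 0.811, 0.585, 0.001]
contact_force: [-1.3, 0.6, 1.0]
gripper_width: 0.001
```

```bash
python3 arc.py -190 .147 .091 .012;python3 -c "
import cv2
from station import imaging
for n in('top','scene'):
  p=imaging.read_camera(n)['image'][:,:,::-1]
  p=p[130:310,220:440] if n=='top' else p[160:400,170:430]
  cv2.imwrite('pics/%s2.png'%n,cv2.resize(p,None,fx=2.5,fy=2.5,interpolation=cv2.INTER_CUBIC))
"
```

```text
finger angle -110.91951238147193 r 0.14728588440746956
at [ 0.523  -0.206   0.0962] t 6.4333 F [-1.3  0.6  1. ] g 0.0013455688253547833 q [-0.12  0.5   0.5   1.97 -0.35  0.75  1.84]
1 0.02 -0.10 0.04 0 0 0; 1 0.03 -0.09 -0.00 0 0 0; 1 0.04 -0.09 -0.00 0 0 0; 1 0.04 -0.09 -0.00 0 0 0; 1 0.05 -0.08 0.00 0 0 0; 1 0.06 -0.08 0.00 0 0 0; 1 0.06 -0.08 0.00 0 0 0; 1 0.07 -0.07 0.00 0 0 0; 1 0.08 -0.06 0.00 0 0 0; 1 0.08 -0.06 0.00 0 0 0; 1 0.09 -0.05 0.00 0 0 0; 1 0.09 -0.04 0.00 0 0 0

1 0.09 -0.04 0.00 0 0 0; 1 0.10 -0.03 0.00 0 0 0; 1 0.10 -0.02 0.00 0 0 0; 1 0.10 -0.01 0.00 0 0 0; 1 0.10 -0.00 0.00 0 0 0
```

View pics/scene2.png

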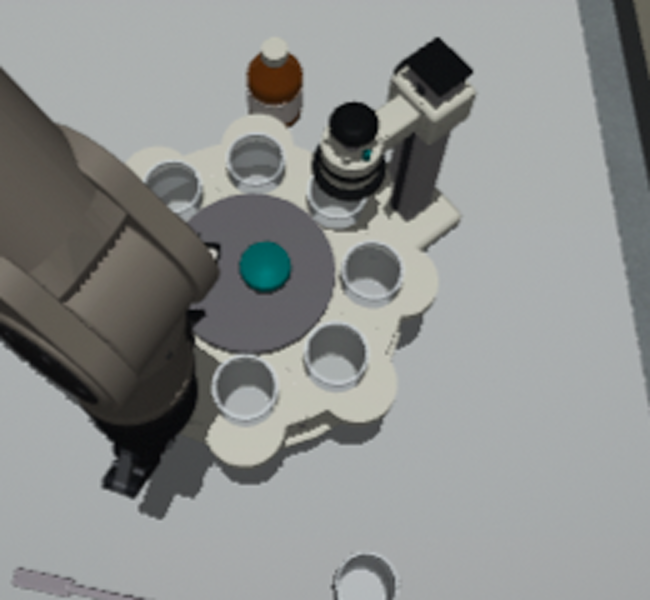

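View pics/top2.png

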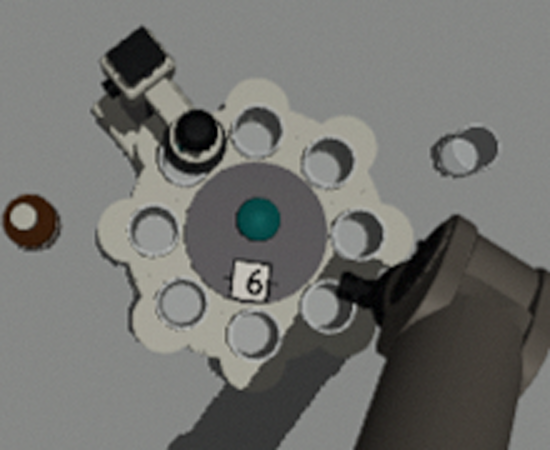

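Request:
apply_moves(moves="1 0.02 -0.1 0.04 0 0 0; 1 0.03 -0.09 0 0 0 0; 1 0.04 -0.09 0 0 0 0; 1 0.04 -0.09 0 0 0 0; 1 0.05 -0.08 0 0 0 0; 1 0.06 -0.08 0 0 0 0; 1 0.06 -0.08 0 0 0 0; 1 0.07 -0.07 0 0 0 0; 1 0.08 -0.06 0 0 0 0; 1 0.08 -0.06 0 0 0 0; 1 0.09 -0.05 0 0 0 0; 1 0 0 0 0 0 0")

```text
t: 7.53
eef_pos: [0.4502, -0.0997, 0.0894]
tool_rot: [-0.001, 0.809, 0.587, -0.0]
contact_force: [-0.1, 0.6, 0.1]
gripper_width: -0.002
```

```bash
python3 arc.py -196 .147 .091 .01
```

```text
finger angle -163.12735215768137 r 0.14557179785558522
at [ 0.4502 -0.0997  0.0894] t 7.5333 F [-0.1  0.6  0.1] g -0.001556315525929299 q [-0.34  0.37  0.51  2.2  -0.31  0.64  1.65]
1 0.07 -0.04 -0.01 0 0 0; 1 0.07 -0.03 0.00 0 0 0; 1 0.07 -0.02 0.00 0 0 0; 1 0.08 -0.02 0.00 0 0 0; 1 0.08 -0.01 0.00 0 0 0; 1 0.08 -0.01 0.00 0 0 0; 1 0.08 -0.00 0.00 0 0 0; 1 0.08 0.00 0.00 0 0 0; 1 0.08 0.01 0.00 0 0 0
```

Request:
apply_moves(moves="1 0.07 -0.04 -0.01 0 0 0; 1 0.07 -0.03 0 0 0 0; 1 0.07 -0.02 0 0 0 0; 1 0.08 -0.02 0 0 0 0; 1 0.08 -0.01 0 0 0 0; 1 0.08 -0.01 0 0 0 0; 1 0.08 0 0 0 0 0; 1 0.08 0 0 0 0 0; 1 0 0 0 0 0 0; 1 0 0 0 0 0 0")

```text
t: 8.37
eef_pos: [0.4598, -0.0274, 0.0908]
tool_rot: [-0.0, 0.81, 0.587, 0.0]
contact_force: [0.0, -0.6, -0.6]
gripper_width: -0.002
```

```bash
python3 arc.py -207 .147 .091 .01;python3 -c "
import cv2
from station import imaging
for n in('top','scene'):
  p=imaging.read_camera(n)['image'][:,:,::-1]
  p=p[130:310,220:440] if n=='top' else p[160:400,170:430]
  cv2.imwrite('pics/%s3.png'%n,cv2.resize(p,None,fx=2.5,fy=2.5,interpolation=cv2.INTER_CUBIC))
"
```

```text
finger angle -192.40389746582267 r 0.14303491718775255
at [ 0.4598 -0.0274  0.0908] t 8.3667 F [ 0.  -0.6 -0.6] g -0.001696431291796145 q [-0.5   0.37  0.51  2.2  -0.3   0.64  1.48]
1 0.08 -0.03 -0.00 0 0 0; 1 0.08 0.01 0.00 0 0 0; 1 0.08 0.02 0.00 0 0 0; 1 0.08 0.02 0.00 0 0 0
```

View pics/scene3.png

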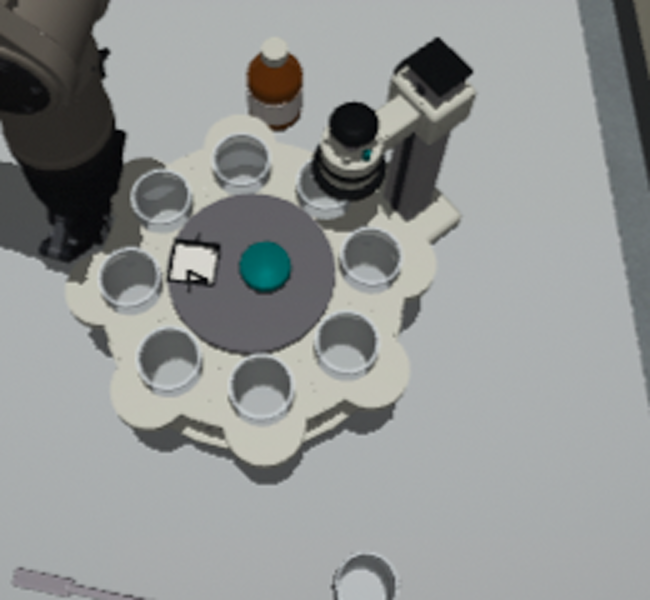

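View pics/top3.png

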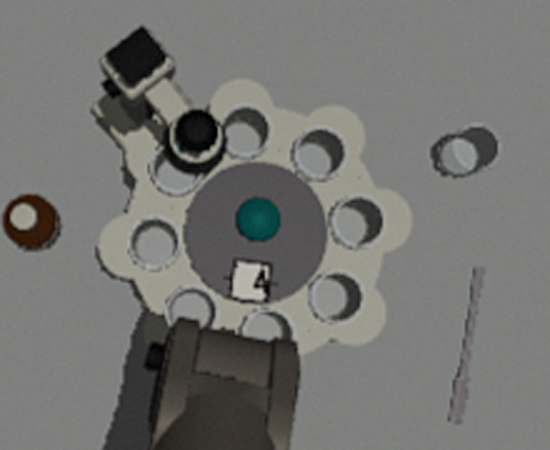

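```bash
cat > th.py <<'E'
import numpy as np
from cal import *
v=np.load("v.npy")
def theta(cam,uvs):
    out=[]
    for u in uvs:
        p=back(cam,u,.138)[:2]-v[:2]
        a=np.arctan2(p[1],p[0])-v[2]; out.append((a+np.pi/8)%(np.pi/4)-np.pi/8)
    return np.round(out,3),np.mean(out)
E
python3 -c "
from th import *
from station import imaging
s=imaging.read_camera('scene')
print(theta(s,[(170+x/2.5,160+y/2.5) for x,y in [(240,160),(370,257),(346,343),(261,387),(169,358),(130,276),(162,198)]]))
"
```

```text
(array([0.231, 0.207, 0.212, 0.232, 0.244, 0.23 , 0.237]), np.float64(0.22761573920470488))
```

Request:
apply_moves(moves="1 0.08 -0.02 0 0 0 0; 1 0.08 0.01 0 0 0 0; 1 0.07 0.02 0 0 0 0; 1 0.04 0.01 0 0 0 0; 1 0 0 0 0 0 0; 1 0 0 0 0 0 0; 1 0 0 0 0 0 0")

```text
t: 9.1
eef_pos: [0.4721, 0.0017, 0.091]
tool_rot: [0.0, 0.81, 0.586, 0.0]
contact_force: [0.4, -0.1, -0.3]
gripper_width: 0.001
```

```bash
python3 arc.py -205.4 .147 .091 .01;python3 -c "
import cv2
from station import imaging
for n in('top','scene'):
  p=imaging.read_camera(n)['image'][:,:,::-1]
  p=p[130:310,220:440] if n=='top' else p[180:350,180:380]
  cv2.imwrite('pics/%s4.png'%n,cv2.resize(p,None,fx=2.5 if n=='top' else 3.5,fy=2.5 if n=='top' else 3.5,interpolation=cv2.INTER_CUBIC))
"
```

```text
finger angle -204.95408852939957 r 0.1450173766286946
at [0.4721 0.0017 0.091 ] t 9.1 F [ 0.4 -0.1 -0.3] g 0.0008584275685409496 q [-0.55  0.38  0.5   2.18 -0.3   0.65  1.42]
1 0.01 -0.01 -0.00 0 0 0
```

View pics/scene4.png

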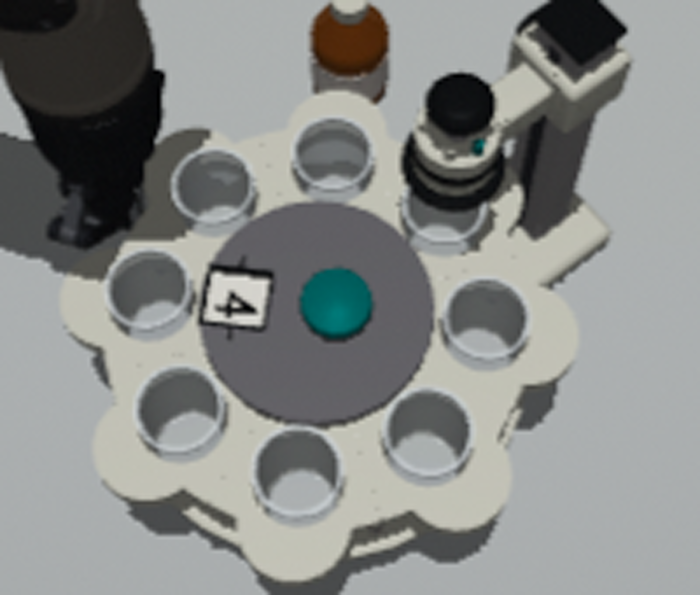

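View pics/top4.png

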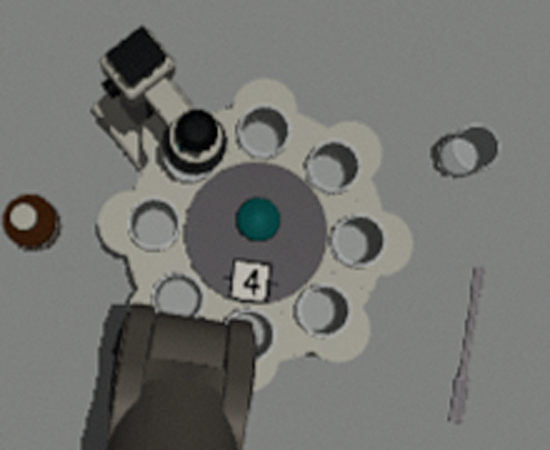

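```bash
python3 -c "
from th import *
from station import imaging,bot
s=imaging.read_camera('scene');t=imaging.read_camera('top')
print(theta(s,[(180+x/3.5,180+y/3.5) for x,y in [(332,155),(486,317),(428,430),(298,470),(180,408),(148,290),(213,190)]]))
print(theta(t,[(220+x/2.5,130+y/2.5) for x,y in [(262,132),(331,166),(357,240),(322,311),(177,297),(155,225)]]))
import cv2
p=imaging.read_camera('scene')['image'][:,:,::-1][240:290,225:285]
cv2.imwrite('pics/w4.png',cv2.resize(p,None,fx=11,fy=11,interpolation=cv2.INTER_CUBIC))
"
```

```text
(array([0.034, 0.036, 0.045, 0.054, 0.057, 0.062, 0.062]), np.float64(0.04991618579607165))
(array([0.062, 0.056, 0.034, 0.017, 0.027, 0.062]), np.float64(0.04304766069298074))
```

View pics/w4.png

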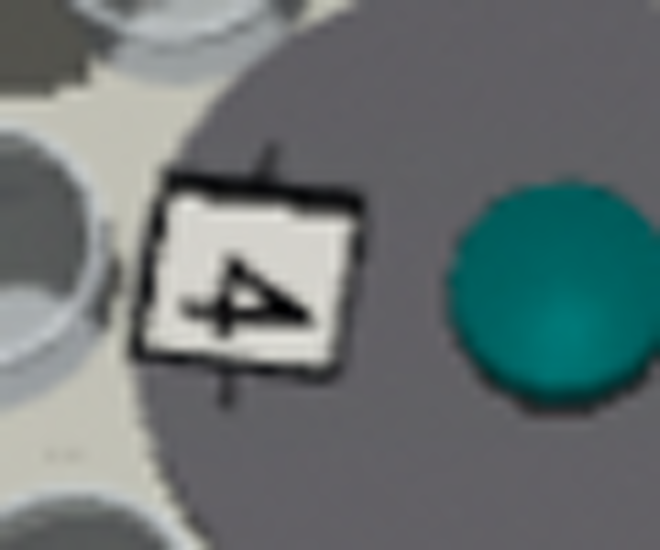

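Request:
apply_moves(moves="1 0.03 0.01 0 0 0 0; 1 0.03 0.01 0 0 0 0; 1 0 0 0 0 0 0; 1 0 0 0 0 0 0; 1 0 0 0 0 0 0")

```text
t: 9.77
eef_pos: [0.4767, 0.0079, 0.0909]
tool_rot: [0.0, 0.81, 0.586, 0.0]
contact_force: [-0.0, 0.8, 0.7]
gripper_width: 0.0
```

```bash
python3 arc.py -205.4 .147 .091 .01;python3 -c "
from station import imaging,bot
import cv2
i=imaging.read_camera('scene')['image'][:,:,::-1];p=i[240:290,225:285]
cv2.imwrite('pics/w5.png',cv2.resize(p,None,fx=11,fy=11,interpolation=cv2.INTER_CUBIC))
cv2.imwrite('pics/scene5.png',cv2.resize(i[180:350,180:380],None,fx=3.5,fy=3.5,interpolation=cv2.INTER_CUBIC))
"
```

```text
finger angle -207.9988451162793 r 0.14479611023544187
at [0.4767 0.0079 0.0909] t 9.7667 F [-0.   0.8  0.7] g 0.00038587698417192777 q [-0.56  0.39  0.5   2.17 -0.31  0.65  1.41]
1 -0.05 -0.03 -0.00 0 0 0
```

View pics/w5.png

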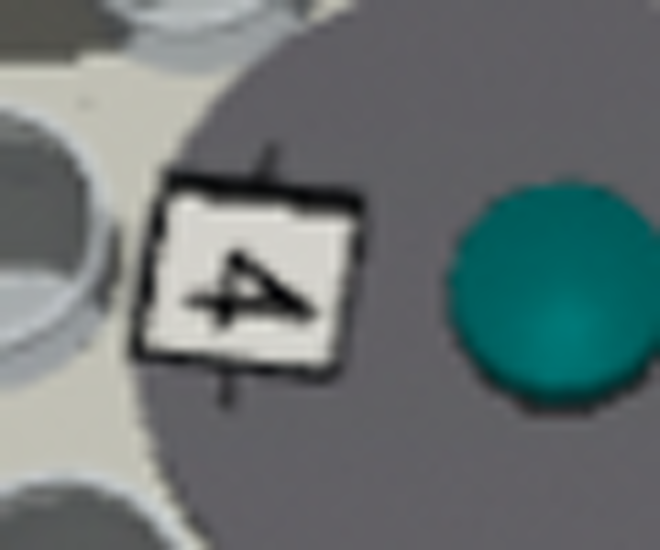

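View pics/scene5.png

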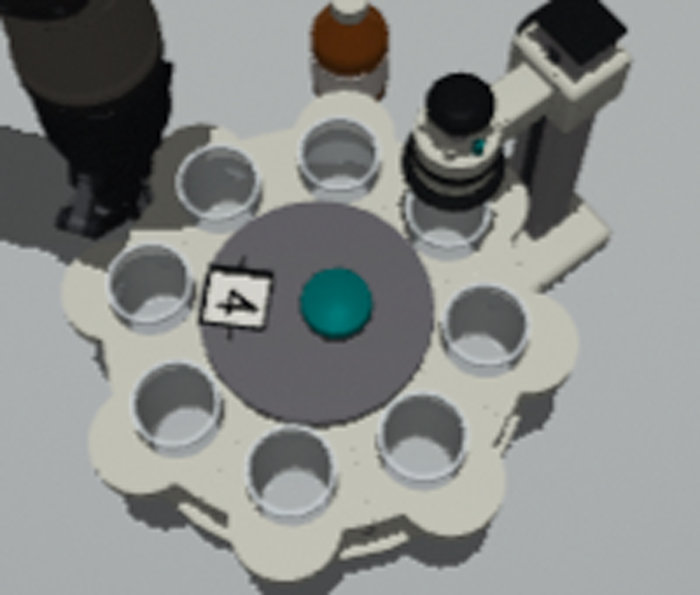

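```bash
python3 -c "
from th import *
from station import imaging,bot
s=imaging.read_camera('scene');t=imaging.read_camera('top')
print(theta(s,[(180+x/3.5,180+y/3.5) for x,y in [(339,153),(485,323),(422,434),(291,470),(177,404),(150,284),(219,185)]]))
import cv2
p=t['image'][:,:,::-1][150:290,250:400]
cv2.imwrite('pics/top5.png',cv2.resize(p,None,fx=4,fy=4,interpolation=cv2.INTER_CUBIC))
p=t['image'][:,:,::-1][228:256,305:335]
cv2.imwrite('pics/tw5.png',cv2.resize(p,None,fx=20,fy=20,interpolation=cv2.INTER_CUBIC))
"
```

```text
(array([-0.008, -0.001,  0.004,  0.016,  0.027,  0.022,  0.011]), np.float64(0.010072017416920305))
```

View pics/tw5.png

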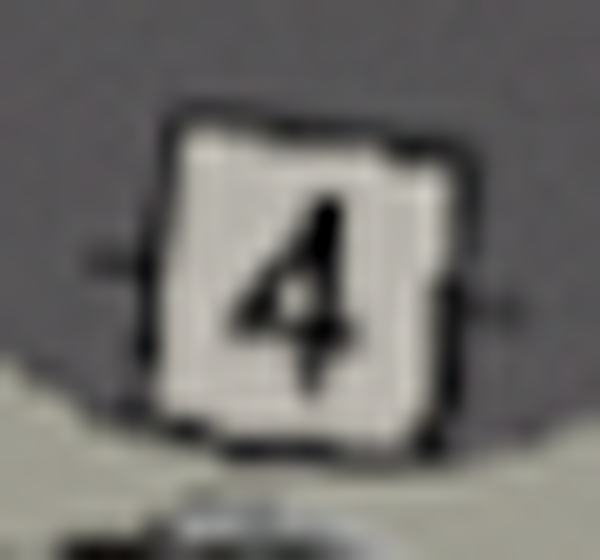

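View pics/top5.png

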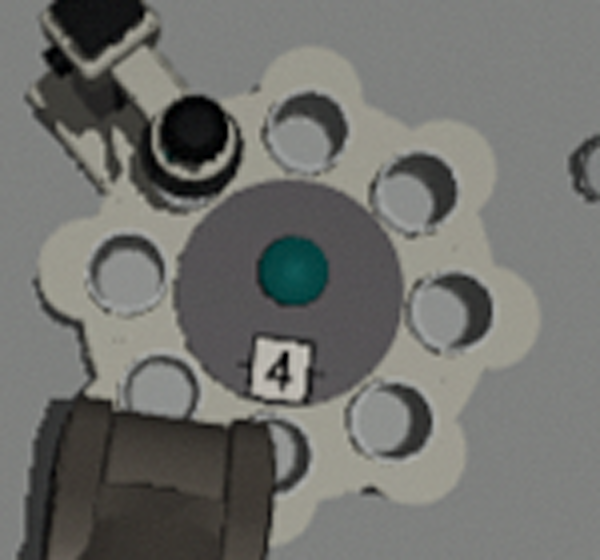

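Request:
apply_moves(moves="1 -0.03 -0.02 0 0 0 0; 1 -0.03 -0.02 0 0 0 0; 1 0 0 -0.1 0 0 0; 1 0 0 -0.2 0 0 0; 1 0 0 -0.3 0 0 0; 1 0 0 -0.3 0 0 0; 1 0 0 -0.3 0 0 0; 1 0 0 -0.3 0 0 0; 1 0 0 -0.3 0 0 0; 1 0 0 -0.3 0 0 0; 1 0 0 -0.2 0 0 0; 1 0 0 0 0 0 0")

```text
t: 10.92
eef_pos: [0.4716, 0.0019, 0.3719]
tool_rot: [0.001, 0.811, 0.586, 0.004]
contact_force: [0.3, -0.2, 0.4]
gripper_width: -0.001
```

```bash
python3 -c "
from rows import *
rows([(.6737,-.0166,.36)],.025)"
```

```text
at [0.4716 0.0019 0.3719] t 10.9167 F [ 0.3 -0.2  0.4] g -0.0013216494906646908 q [-0.74 -0.02  0.61  1.86  0.01  1.28  1.12]
1 0.04 0.18 0.01 0 0 0; 1 0.04 0.18 0.01 0 0 0; 1 0.04 0.18 0.01 0 0 0; 1 0.04 0.18 0.01 0 0 0; 1 0.04 0.18 0.01 0 0 0; 1 0.04 0.18 0.01 0 0 0; 1 0.04 0.18 0.01 0 0 0; 1 0.04 0.18 0.01 0 0 0; 1 0.04 0.18 0.01 0 0 0
```

Request:
apply_moves(moves="1 0.04 0.18 0.01 0 0 0; 1 0.04 0.18 0.01 0 0 0; 1 0.04 0.18 0.01 0 0 0; 1 0.04 0.18 0.01 0 0 0; 1 0.04 0.18 0.01 0 0 0; 1 0.04 0.18 0.01 0 0 0; 1 0.04 0.18 0.01 0 0 0; 1 0.04 0.18 0.01 0 0 0; 1 0.04 0.18 0.01 0 0 0; 1 0 0 0 0 0 0; 1 0 0 0 0 0 0; 1 0 0 0 0 0 0")

```text
t: 11.92
eef_pos: [0.6668, -0.0182, 0.3553]
tool_rot: [-0.0, 0.811, 0.586, -0.001]
contact_force: [-0.9, 0.4, -0.0]
gripper_width: 0.0
```

```bash
python3 -c "
from rows import *
rows([(.6737,-.0166,.30)],.02)
from station import imaging
import cv2
i=imaging.read_camera('scene')['image'][:,:,::-1]
cv2.imwrite('pics/scene6.png',cv2.resize(i[140:350,160:400],None,fx=2.8,fy=2.8,interpolation=cv2.INTER_CUBIC))
i=imaging.read_camera('top')['image'][:,:,::-1]
cv2.imwrite('pics/top6.png',cv2.resize(i[110:310,220:440],None,fx=2.8,fy=2.8,interpolation=cv2.INTER_CUBIC))
"
```

```text
at [ 0.6668 -0.0182  0.3553] t 11.9167 F [-0.9  0.4 -0. ] g 1.1847742147943112e-05 q [-0.51  0.44  0.66  1.45 -0.27  1.35  1.41]
1 0.01 0.02 0.15 0 0 0; 1 0.01 0.02 0.15 0 0 0; 1 0.01 0.02 0.15 0 0 0
```

View pics/scene6.png

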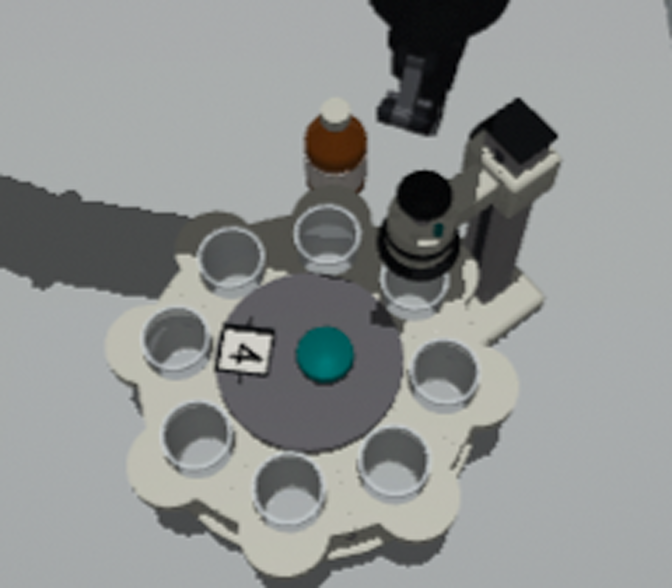

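View pics/top6.png

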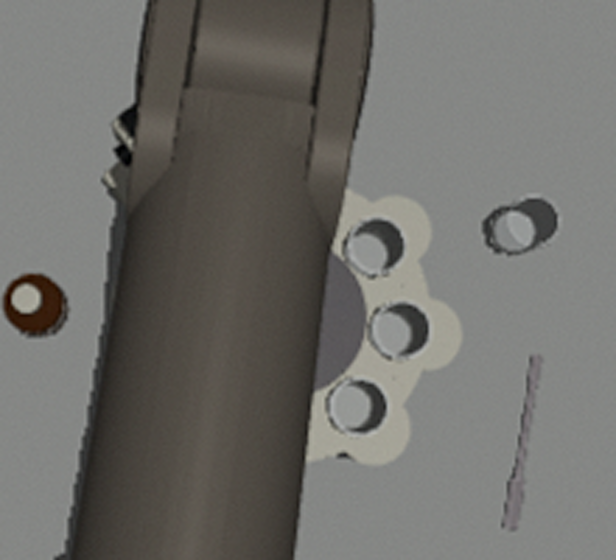

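Request:
apply_moves(moves="1 0.01 0.02 0.15 0 0 0; 1 0.01 0.02 0.15 0 0 0; 1 0.01 0.02 0.15 0 0 0; 1 0 0 0 0 0 0; 1 0 0 0 0 0 0; 1 0 0 0 0 0 0")

```text
t: 12.52
eef_pos: [0.6758, -0.0166, 0.3036]
tool_rot: [0.0, 0.81, 0.586, 0.001]
contact_force: [-0.3, 0.3, 0.8]
gripper_width: -0.001
```

```bash
python3 -c "
from rows import *
from th import *
from station import imaging
import cv2
rows([(.6737,-.0166,.272)],.01)
s=imaging.read_camera('scene')
print(theta(s,[(160+x/2.8,140+y/2.8) for x,y in [(328,234),(232,259),(176,340),(198,437),(289,488),(394,460),(444,371)]]))
i=s['image'][:,:,::-1]
tip=proj(s,bot.get_obs()['eef_pos'])[0]; print(tip)
cv2.imwrite('pics/scene7.png',cv2.resize(i[140:280,250:400],None,fx=4,fy=4,interpolation=cv2.INTER_CUBIC))
"
```

```text
at [ 0.6758 -0.0166  0.3036] t 12.5167 F [-0.3  0.3  0.8] g -0.0007536716101821704 q [-0.5   0.48  0.64  1.5  -0.3   1.26  1.43]
1 -0.00 -0.00 0.07 0 0 0; 1 -0.00 -0.00 0.07 0 0 0; 1 -0.00 -0.00 0.07 0 0 0; 1 -0.00 -0.00 0.07 0 0 0

(array([-0.014,  0.001,  0.029,  0.04 ,  0.017,  0.003, -0.006]), np.float64(0.009866694128134798))
[313.86458486 199.10184412]
```

View pics/scene7.png

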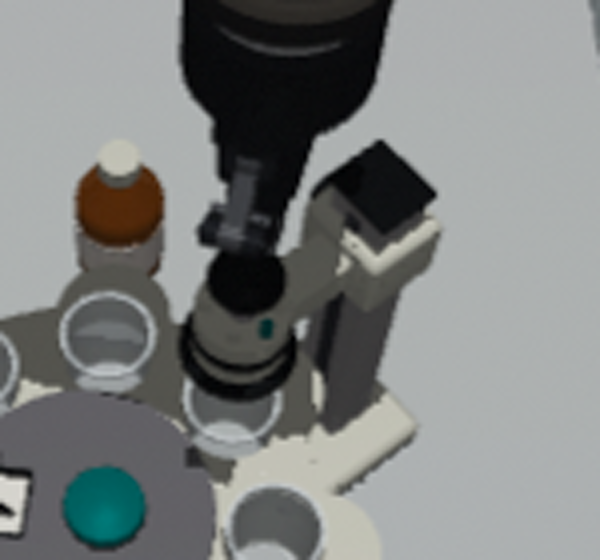

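Request:
apply_moves(moves="1 0 0 0.07 0 0 0; 1 0 0 0.07 0 0 0; 1 0 0 0.07 0 0 0; 1 0 0 0.07 0 0 0; 1 0 0 0.05 0 0 0; 1 0 0 0.05 0 0 0; 1 0 0 0.05 0 0 0; 1 0 0 0 0 0 0; 1 0 0 0 0 0 0")

```text
t: 13.32
eef_pos: [0.6754, -0.0164, 0.2496]
tool_rot: [-0.0, 0.81, 0.586, -0.001]
contact_force: [0.1, -1.1, 0.3]
gripper_width: -0.001
```

Request:
apply_moves(moves="1 0 0 0.05 0 0 0; 1 0 0 0.05 0 0 0; 1 0 0 0.05 0 0 0; 1 0 0 0.05 0 0 0")

```text
t: 13.65
eef_pos: [0.6759, -0.0165, 0.227]
tool_rot: [0.0, 0.81, 0.586, 0.0]
contact_force: [-1.9, 0.2, 6.3]
gripper_width: -0.0
```

```bash
python3 -c "
from rows import *
from station import imaging
import cv2
rows([(.6747,-.0166,.218)],.01)
s=imaging.read_camera('scene')
i=s['image'][:,:,::-1]
cv2.imwrite('pics/scene8.png',cv2.resize(i[140:300,220:400],None,fx=4,fy=3.7,interpolation=cv2.INTER_CUBIC))
"
```

```text
at [ 0.6759 -0.0165  0.227 ] t 13.65 F [-1.9  0.2  6.3] g -0.0004801624232438689 q [-0.48  0.54  0.61  1.59 -0.34  1.12  1.46]
1 -0.00 -0.01 0.07 0 0 0
```

View pics/scene8.png

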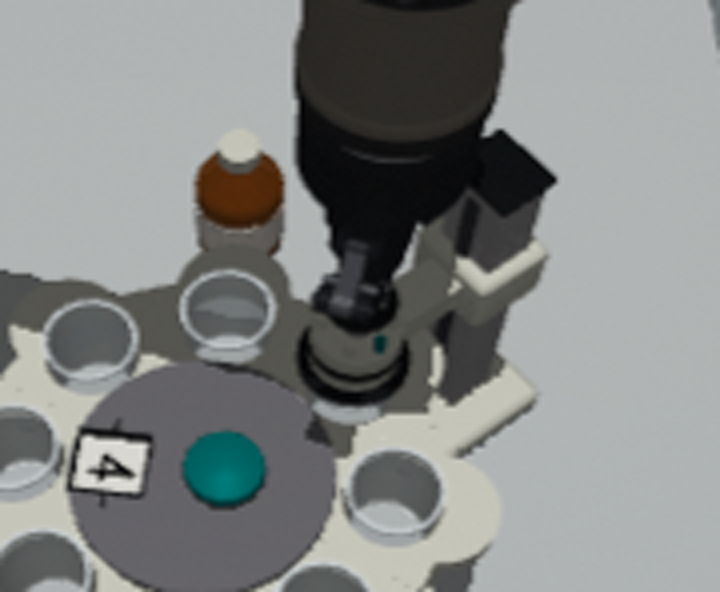

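Request:
apply_moves(moves="1 0 0 0.03 0 0 0; 1 0 0 0.03 0 0 0; 1 0 0 0 0 0 0; 1 0 0 0 0 0 0")

```text
t: 14.03
eef_pos: [0.6756, -0.0164, 0.2191]
tool_rot: [-0.0, 0.81, 0.586, -0.0]
contact_force: [-0.0, -0.2, 0.9]
gripper_width: -0.002
```

Request:
apply_moves(moves="1 0 0 0.02 0 0 0; 1 0 0 0.01 0 0 0; 1 0 0 0 0 0 0")

```text
t: 14.28
eef_pos: [0.6758, -0.0164, 0.218]
tool_rot: [-0.0, 0.81, 0.586, 0.001]
contact_force: [-7.6, 0.7, 16.3]
gripper_width: 0.001
```

Request:
apply_moves(moves="1 0 0 -0.05 0 0 0; 1 0 0 -0.1 0 0 0; 1 0 0 -0.2 0 0 0; 1 0 0 -0.3 0 0 0; 1 0 0 -0.3 0 0 0; 1 0 0 -0.3 0 0 0; 1 0 -0.3 0 0 0 0; 1 0 -0.3 0 0 0 0; 1 0 -0.3 0 0 0 0; 1 0 -0.3 0 0 0 0; 1 0 -0.3 0 0 0 0; 1 0 0 0 0 0 0")

```text
t: 15.28
eef_pos: [0.4995, 0.0416, 0.3657]
tool_rot: [-0.002, 0.809, 0.587, -0.0]
contact_force: [0.5, -0.1, -0.4]
gripper_width: 0.0
```

```bash
python3 -c "
from rows import *
from cal import *
from station import imaging
import cv2
o=bot.get_obs();print(o['eef_pos'],o['contact_force'],o['t'])
s=imaging.read_camera('scene')
i=s['image'][:,:,::-1]
r=nets=None
from station import nets
print(nets.spot_point(s,'head_top')[:2], proj(s,[[.6737,-.0166,z] for z in(.218,.228,.27)]))
cv2.imwrite('pics/scene9.png',cv2.resize(i[180:350,180:380],None,fx=3.5,fy=3.5,interpolation=cv2.INTER_CUBIC))
"
```

```text
[0.49949189 0.0415599  0.36567079] [ 0.52599944 -0.07060885 -0.42138204] 15.2833
[] [[309.77898074 221.69628586]
 [310.07761912 219.27428464]
 [311.40410554 208.51628445]]
```

View pics/scene9.png

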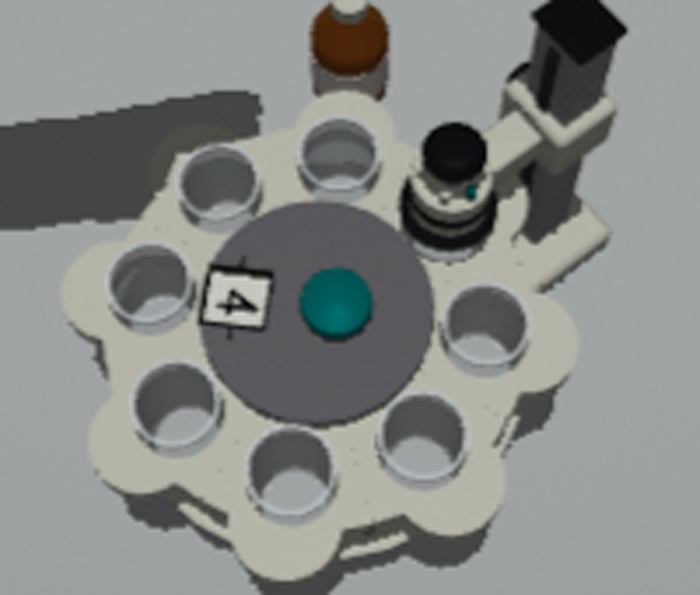

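```bash
python3 -c "
from station import bot
print(bot.hand_in())"
```

```text
the job is handed in; nothing more can be done
None
```

The carousel now shows 4 in the window, the titration head is down on beaker 4, and the job is handed in; the interface gave no verdict.

**Carousel:** I pushed it about 2.55 rad clockwise with the shut fingertips in one notch, working from the robot's side. While the head was still up I measured it at rest about 0.01 rad from 4, with individual beaker readings spread from -0.01 to +0.04 (limit 0.09).

**Head:** I pushed the knob straight down until the tool stood at 218 mm, where the force rose from about 6 N to 16 N. In the last picture the knob sits where a fully lowered head should be, to within about half a pixel. The arm was raised clear and touching nothing, and the carousel had not moved.

**Other checks:**
- **Beakers:** I never saw a force suggesting contact with them.
- **Loose items:** I did not measure the bottle, spare beaker or spatula again at the end. The bottle looked unmoved in the final picture. The spare beaker and spatula looked unmoved in the last views that showed them, before I lowered the head.
- **Point-finding network:** it did not find the knob in the last picture, so the head check rests on the calibrated projection and the force reading.
- **Time:** about 15.3 s of the 64 s allowed.

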